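# Put the counting spatula away and shut the instrument drawer

### The job

Take the blue-handled counting spatula from the top of the white drawer unit and lay it flat and lengthwise in the empty middle compartment of its open drawer (set it down, do not drop it). Then, without slamming it, push the drawer fully home until it clicks past its catch and stays shut; leave everything else where it is.

Things in the scene. Friction and masses are not known exactly. Their poses are not given: they have to be found in the camera images.
- spatula: pill-counting spatula with blue handle, lying on top of the white drawer unit: 135 mm long, 15 mm wide, 12 mm high, 40 g. Origin: middle of its length, underside; y along it towards the steel blade (19 mm wide, 3 mm thick, y = 12 to 68 mm), z up. The handle runs from y = -68 to 20 mm: grasp it across x at the origin.
- cabinet: low white instrument drawer unit with one green-fronted drawer, fixed to the table: 150 mm deep (x), 200 mm wide (y), 68 mm high. Origin: centre of its underside; x points into the unit (the drawer opens along -x), front opening at x = -75 mm. Its top is flat.
- drawer (a joint): how far the drawer is open (m): 0 = fully home, at most 0.120. About 9 mm before home it meets a sprung catch that takes some 15 N to pass; past about 4 mm the catch draws it home and holds it there. Let go before that, it stays ajar.
- compartment (a point): centre of the floor (16 mm above the table) of the drawer's empty middle compartment, moves with it; axes as the unit's. Inside 166 mm (y) x 54 mm (x), between dividers 12 mm high. Front panel's inner face 54 mm towards -x, top at 65 mm over the table; fixed vials 53 mm towards +x, top 45 mm; side walls top 46 mm; fixed tweezers in front. Open the fingers only half way here.
- drawer_pull (a point): middle of the outer face of the steel pull tab on the green drawer front, 54 mm above the table, moves with the drawer; axes as the unit's. The tab is 60 mm wide (y), 8 mm high, stands 10 mm off the front panel (200 mm wide, 5 to 65 mm above the table). Push it along +x, with shut fingers pointing down in front of it.
- pill_press: green hand press, fixed, 170x125 mm, 280 mm high, standing on the table to the left of the drawer unit; its lever with a black ball sticks out and up on the right. Origin: about the middle of its foot. To be kept clear of, also on the way from the start pose (pass above or in front of it).
- pen: white ballpoint pen with red ends, 145 mm long, 11 mm thick, lying on the table; origin: middle of its underside, y along it. To be left alone.
- card_stack: stack of blank white cards, 77x65x17 mm; origin: centre of its underside. To be left alone.
- tape_roll: roll of tan tape lying flat, 96 mm across, 48 mm high; origin: centre of its underside. To be left alone.
- lot_stamp: small upright stamp with dark knob, 20x32 mm, 54 mm high; origin: centre of its underside. To be left alone.
- black_jar: jar with black lid, 63 mm across, 66 mm high; origin: centre of its underside. To be left alone.

How it is judged:
By the outcome, as a careful person would: the job done as asked, in the order asked, and still so for the second after the job is handed in, with the robot touching nothing.
It also fails if it takes over 51 s, if anything falls off the work surface, if the arm or the gripper's body presses on something with over 40 N, if the wrist force passes 120 N, or if a joint passes its speed limit or range.

### The arm

A 6-joint arm with a two-finger parallel gripper is mounted at the origin on a cart in front of the work surface, level with it; the furniture and walls round the work are solid. World frame = base frame: x ahead of the robot, y to its left, z up, the work surface at z = 0. Lengths are in m, angles in degrees, forces in N, time in s.
With the tool pointing down it reaches from about 0.3 to 0.75 m from the base axis. Payload 8.5 kg.
Tool frame: the origin (TCP) lies at the centre of the arm's flange, where the gripper is bolted on; the fingertips stand 166 mm ahead of it and the grasp point (between the pads) lies 147 mm ahead of it; z points along the fingers, y is the line along which they close (so a half turn about z gives the same grasp; the last joint's range is limited). The gripper opens to 88 mm and grips with 3 to 60 N. Pads are 18 mm wide; open, the fingers measure 123 mm over their backs; the gripper's body (75 mm by 187 mm) begins 45 mm behind the grasp point.
Start: joints at [62.493, 21.807, 74.336, -0, 83.858, -12.336], TCP at [0.144, 0.531, 0.405] pointing down, gripper open.
Joint ranges: [-178.18, 178.18], [-50.72, 133.34], [12.68, 142.11], [-81.47, 261.47], [9.98, 163.14], [-165.26, 165.26]. Speed limits (degrees/s): [136.94, 136.94, 180, 180, 180, 180].

### API

Orientations are given as a 3x3 rotation matrix whose columns are the frame's x, y, z axes.
In Python, from plant import env, snapshot, camera_params, find_in, outline_of gives the robot as it stands.
- The arm moves only by the tool move_arm, never from a script. Its argument "rows" is a list of rows, each a list of 7 numbers: the shift along the tool's x, y, z normalised to -1 to 1, where 1 is 0.025 m, then the turn, a rotation vector about the tool's x, y, z normalised to -1 to 1, where 1 is 8 degrees, then the closure, from -1 (fully open) to 1 (shut). A call has 1 to 12 rows; each row shifts and turns the commanded pose from where the row before left it, along the tool's axes as they then stand; what a row does not reach is not made up. A row lasts 1/8 s, in which the tool goes at most 62.5 mm and 10.7 degrees, less where a joint would pass 70% of its speed; a pose out of reach is approached as far as the arm can. A call with a number of a shift or a turn outside -1 to 1 is refused whole. A call with a gripper value outside its range is refused whole. The fingers move at their own pace and stop on an object; "squeeze" is the grip in N (left out, the last holds). Time passes only in rows, so rows that do not move let the fingers close. It gives the time, the measured TCP pose, the force, the opening and the grip force at its end, in the units of the state.
- env.read_state(): the state, without advancing time (a new reading comes with each control period).
- snapshot(name): name is "side" or "top"; returns (picture, depth): 384x512x3 uint8, red, green, blue; 384x512 float32, m along the optical axis (not along the pixel's ray), 0 where there is no reading.
- camera_params(name): a dict with "vertical_fov" (degrees; the focal length in pixels is half the picture's height over the tangent of half this angle, whatever the lens; pixels are square), "cx", "cy" (the principal point, pixels), "view" (4x4, takes a point from world to camera coordinates). Camera axes: x right, y down, z forward; pixel columns grow to the right and rows downward; lengths in m; the calibration is good to about 2 mm. A picture is of the moment at which its call begins. camera_params takes no time and is no camera call.
- env.job_done(): hands the job in; it is judged then, once.
Trained networks look in the newest picture that a camera, given by its name, has taken for a name from the list of things; names that differ only in an ending like _2 or _b are one class to them, and where a whole thing is asked for, a point or a joint stands for the part that bears it (a point fixed in the world has none). Each returns a list of dicts, best first, with "p" (0 to 1); they miss things now and then, are a little off and sometimes report something else, mostly with a low value. They report only what shows in the picture. A call takes as long as a camera call.
- find_in(camera, label): "at" ([x, y, z] in m, in world coordinates, good to about 4 mm: the middle of the surface that is visible of it).
- outline_of(camera, label): "pixels" (384x512 bool, what is visible of it).
The state is a dict: "t": time; "joints": joint angles; "qvel": joint speeds; "effort": joint torques, N m; "tool_pos": TCP position; "ee_rot": TCP orientation; "ft_force": force on the tool from outside, world axes, zero at the start; "ft_torque": the same for the moment, N m; "gripper_width": finger opening in m; "grasp_force": force on a finger pad.
Only numpy, scipy, OpenCV 4.12 (cv2) and the standard library are available. Lean on these libraries where they do the work, as an engineer would, in place of code of your own. Each camera call takes 0.05 s, during which the arm holds its last target. There are 200 camera calls.

## Working session

There is one attempt and no reset: what is moved stays moved. The work goes in short steps, Python scripts to look and compute and a tool call to move; the robot and the scene stay as the last step left them, time stands still between calls to the robot, and variables do not carry over. Pictures are saved under pics/ and viewed, at most 10 in all, crops included, and the job is handed in when it is done.

Besides the shell and the picture viewer there is one more tool, called after "Call:" as name(argument=value, ...), one argument or row to a line, values as JSON. move_arm: Moves the arm, as the interface text tells. Scaled input: -1 to 1 covers 0.025 m each way for a shift and 8 degrees each way for a turn. Its arguments: {"type":"object","properties":{"rows":{"type":"array"},"squeeze":{"type":"number"}},"required":["rows"]}

```bash
mkdir -p pics
cat > h.py <<'E'
import numpy as np, cv2
from plant import env, snapshot, camera_params, find_in, outline_of
def save(name,fn):
    p,d=snapshot(name); cv2.imwrite('pics/'+fn,p[:,:,::-1]); return p,d
def cloud(name,d):
    c=camera_params(name); f=192/np.tan(np.radians(c['vertical_fov']/2))
    v,u=np.mgrid[:384,:512]; P=np.stack([(u-c['cx'])/f*d,(v-c['cy'])/f*d,d],-1)
    V=np.array(c['view']); return (P-V[:3,3])@V[:3,:3]
E
python3 - <<'E'
from h import *
np.set_printoptions(precision=4,suppress=True)
s=env.read_state(); print(s['t'],s['tool_pos'],s['ee_rot'],s['gripper_width'])
for n in('top','side'):
    p,d=save(n,n+'0.png'); np.savez(n+'0.npz',p=p,d=d,X=cloud(n,d))
    for l in('spatula','cabinet','compartment','drawer_pull','pill_press'):
        r=find_in(n,l); print(n,l,[(np.round(q['at'],3),round(q['p'],2)) for q in r[:2]])
for n in('top','side'):
    X=np.load(n+'0.npz')['X']; d=np.load(n+'0.npz')['d']
    for l in('spatula','cabinet','drawer'):
        r=outline_of(n,l)
        if r:
            m=r[0]['pixels']&(d>0); Q=X[m]; vu=np.argwhere(m)
            np.save(f'{n}_{l}.npy',m)
            print(n,l,r[0]['p'],m.sum(),'px',vu.min(0),vu.max(0),Q.mean(0),np.percentile(Q,[2,98],axis=0).ravel())
E
```

```text
0.0 [0.1439 0.5308 0.4041] [[-0.9652  0.2617 -0.0007]
 [ 0.2617  0.9652 -0.0013]
 [ 0.0003 -0.0014 -1.    ]] 0.08825516270526704
top spatula []
top cabinet [(array([ 0.525, -0.162,  0.068]), 0.95), (array([ 0.447, -0.155,  0.013]), 0.37)]
top compartment [(array([ 0.455, -0.153,  0.014]), 0.66)]
top drawer_pull [(array([ 0.447, -0.156,  0.009]), 0.64), (array([0.563, 0.568, 0.049]), 0.47)]
top pill_press []
side spatula [(array([ 0.57 , -0.163,  0.08 ]), 0.49)]
side cabinet [(array([ 0.582, -0.121,  0.07 ]), 0.78)]
side compartment [(array([ 0.418, -0.131,  0.034]), 0.66)]
side drawer_pull [(array([ 0.416, -0.131,  0.034]), 0.93)]
side pill_press [(array([ 0.419, -0.128,  0.034]), 0.48), (array([ 0.727, -0.313,  0.051]), 0.22)]
top spatula 0.76 211 px [196 317] [209 357] [ 0.5577 -0.1396  0.0766] [ 0.5389 -0.2036  0.067   0.5775 -0.0805  0.0848]
top cabinet 0.93 4679 px [169 307] [258 375] [ 0.5252 -0.1598  0.0499] [ 0.3895 -0.2579  0.0125  0.6572 -0.0637  0.0746]
top drawer 0.74 2248 px [213 305] [259 367] [ 0.4501 -0.1534  0.0283] [ 0.3832 -0.2406  0.0039  0.517  -0.0594  0.0687]
side spatula 0.71 770 px [132 295] [180 337] [ 0.4263 -0.1248  0.0435] [ 0.3826 -0.241   0.0003  0.5031  0.05    0.1907]
side cabinet 0.83 2156 px [117 249] [179 337] [ 0.5515 -0.137   0.052 ] [ 0.3885 -0.258   0.0092  0.6671 -0.0487  0.0715]
side drawer 0.83 646 px [133 296] [179 337] [ 0.4203 -0.1367  0.0393] [ 0.3821 -0.2397  0.0103  0.4973 -0.0419  0.0675]
```

View pics/top0.png

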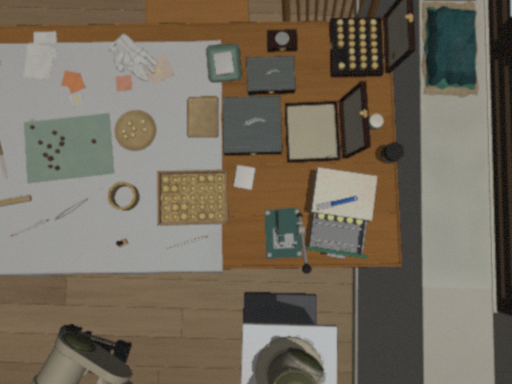

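View pics/side0.png

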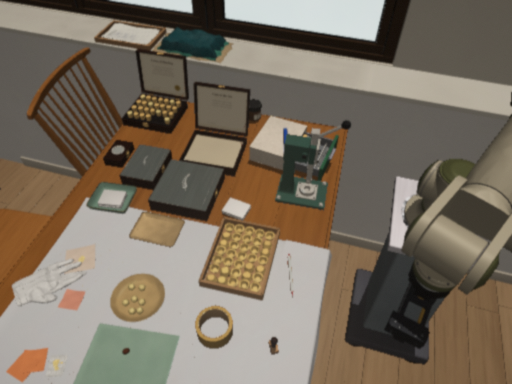

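The top view shows the cabinet at cols 310-377, rows 169-258. The spatula is on its top (317-357, 196-209) and the open drawer is at rows 213-258. The press is at (285,235), with its ball at (306,268) near the drawer's left front. Next I'll measure the geometry.

Run:
```python
from h import *
np.set_printoptions(precision=4,suppress=True)
z=np.load('top0.npz'); p=z['p'].astype(int); X=z['X']; d=z['d']
def rect(m,n):
    Q=X[m]; r=cv2.minAreaRect((Q[:,:2]*1000).astype(np.float32)); print(n,m.sum(),r,'z',np.median(Q[:,2]))
v,u=np.mgrid[:384,:512]
R,G,B=p[...,0],p[...,1],p[...,2]
win=(u>300)&(u<385)&(v>160)&(v<225)
top=win&(abs(X[...,2]-.068)<.008)&(R>150)&(abs(R-B)<60)
k=cv2.morphologyEx(top.astype(np.uint8),cv2.MORPH_CLOSE,np.ones((7,7)))
_,lab,st,_=cv2.connectedComponentsWithStats(k); top=(lab==1+st[1:,4].argmax())&(d>0)&(abs(X[...,2]-.068)<.012); rect(top,'top')
blue=win&(B-R>40)&(B>80); rect(blue,'blue'); 
sp=np.load('top_spatula.npy')&(d>0); rect(sp,'sp'); 
Q=X[blue]; print('blue z',np.percentile(Q[:,2],[5,50,95]),'mean',Q.mean(0))
w2=(u>300)&(u<375)&(v>240)&(v<265)
gr=w2&(G-R>15)&(abs(X[...,2]-.062)<.01); rect(gr,'front')
# press
pr=(u>255)&(u<320)&(v>200)&(v<275)&(X[...,2]>.09)&(X[...,2]<.4)
P=X[pr]; print('press',pr.sum(),P.min(0),P.max(0))
for a in(.1,.15,.2,.25,.3):
    q=P[(P[:,2]>a)&(P[:,2]<=a+.05)]
    if len(q): print(a,len(q),q[:,:2].min(0),q[:,:2].max(0))
b=(abs(u-306)<4)&(abs(v-268)<4); print('ball',np.median(X[b],0), X[268,306])
c=z['p'][160:275,255:385]; c=cv2.resize(c,None,fx=6,fy=5.2,interpolation=cv2.INTER_CUBIC); 
c=cv2.resize(z['p'][165:265,275:400],None,fx=6,fy=6,interpolation=cv2.INTER_CUBIC); cv2.imwrite('pics/crop.png',c[:,:,::-1])
zs=np.load('side0.npz'); Xs=zs['X']; P=Xs[110:215,265:360].reshape(-1,3); P=P[(P[:,2]>.09)&(P[:,2]<.4)&(P[:,0]<.62)]
for a in(.1,.15,.2,.25,.3):
    q=P[(P[:,2]>a)&(P[:,2]<=a+.05)]
    if len(q): print('side',a,len(q),q[:,:2].min(0),q[:,:2].max(0))
print('ball side',Xs[125,346], Xs[123:128,344:349,:].reshape(-1,3).mean(0))
print([ (l,[(np.round(q['at'],3),round(q['p'],2)) for q in find_in('top',l)[:1]]) for l in('pen','card_stack','tape_roll','lot_stamp','black_jar')])
```

```text
top 2601 ((589.070556640625, -167.7010498046875), (198.76971435546875, 149.72621154785156), 82.94743347167969) z 0.0692774906087889
blue 77 ((563.9590454101562, -159.97006225585938), (10.732748031616211, 74.64949798583984), 14.488677024841309) z 0.08020650225168481
sp 211 ((557.9229736328125, -142.5895233154297), (18.579605102539062, 136.52137756347656), 14.278733253479004) z 0.07699696944950868
blue z [0.0759 0.0802 0.0846] mean [ 0.5641 -0.1604  0.0803]
front 180 ((396.9295654296875, -142.01983642578125), (193.44178771972656, 10.770608901977539), 82.97097778320312) z 0.06637389221121877
press 1010 [ 0.3444 -0.0325  0.1648] [0.5257 0.0649 0.3006]
0.15 83 [ 0.4139 -0.0182] [0.5207 0.061 ]
0.2 718 [ 0.4029 -0.0242] [0.5257 0.0649]
0.25 208 [ 0.3444 -0.0325] [0.4498 0.0425]
0.3 1 [ 0.3485 -0.0201] [ 0.3485 -0.0201]
ball [ 0.359  -0.0178  0.2948] [ 0.359  -0.0175  0.299 ]
side 0.1 191 [0.4303 0.025 ] [0.5241 0.0546]
side 0.15 292 [0.4157 0.0034] [0.5244 0.0667]
side 0.2 688 [ 0.3942 -0.0228] [0.5286 0.0674]
side 0.25 198 [ 0.3458 -0.0275] [0.4525 0.0447]
ball side [ 0.3576 -0.0095  0.2899] [ 0.3577 -0.0107  0.289 ]
[('pen', [(array([ 0.458, -0.154,  0.013]), 0.61)]), ('card_stack', [(array([0.643, 0.169, 0.02 ]), 0.68)]), ('tape_roll', [(array([0.566, 0.573, 0.05 ]), 0.82)]), ('lot_stamp', [(array([0.408, 0.574, 0.021]), 0.61)]), ('black_jar', [(array([ 0.737, -0.328,  0.066]), 0.94)])]
```

View pics/crop.png

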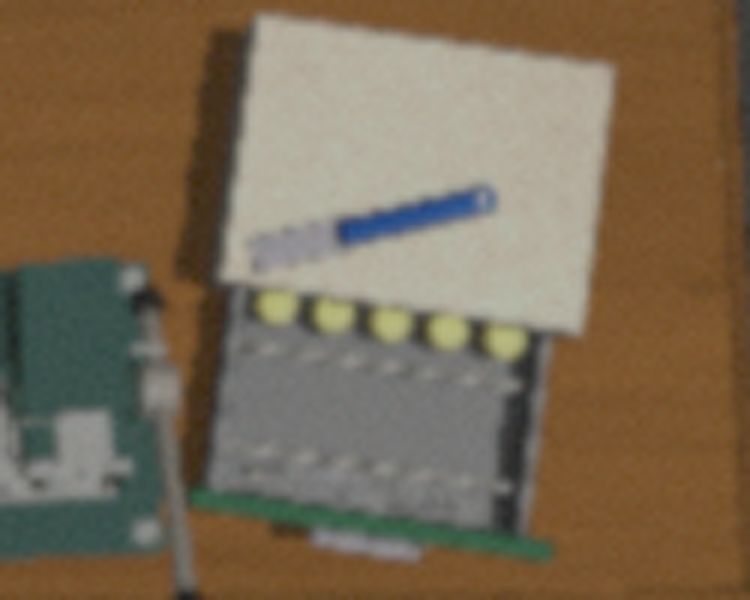

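The crop shows the drawer's empty compartment between dividers at about crop rows 365 and 465. The handle is clear of the edges, and the press lever is left of the drawer front. I'll rise, turn and travel above the press.

Call:
move_arm(
  rows=[
    [0,0,-0.65,0,0,0.945,-0.2],
    [0,0,-0.65,0,0,0.945,-0.2],
    [0,0,-0.65,0,0,0.945,-0.2],
    [0,0,-0.65,0,0,0.945,-0.2],
    [0,0,-0.65,0,0,0.945,-0.2],
    [0,0,-0.65,0,0,0.945,-0.2],
    [0,0,-0.65,0,0,0.945,-0.2],
    [0,0,-0.65,0,0,0.945,-0.2],
  ],
  squeeze=20,
)

```text
t: 2.15
tool_pos: [0.1439, 0.5308, 0.5353]
ee_rot: [[-0.244, 0.97, -0.0], [0.97, 0.244, -0.0], [0.0, -0.0, -1.0]]
ft_force: [0.2, -0.0, -0.3]
gripper_width: 0.0527
grasp_force: 0.0
```

Call:
move_arm(
  rows=[
    [-0.97,0.3,0,0,0,0,-0.2],
    [-0.97,0.3,0,0,0,0,-0.2],
    [-0.97,0.3,0,0,0,0,-0.2],
    [-0.97,0.3,0,0,0,0,-0.2],
    [-0.97,0.3,0,0,0,0,-0.2],
    [-0.97,0.3,0,0,0,0,-0.2],
    [-0.97,0.3,0,0,0,0,-0.2],
    [-0.97,0.3,0,0,0,0,-0.2],
    [-0.97,0.3,0,0,0,0,-0.2],
    [-0.97,0.3,0,0,0,0,-0.2],
  ],
)

```text
t: 3.4
tool_pos: [0.277, 0.3137, 0.5348]
ee_rot: [[-0.248, 0.969, 0.0], [0.969, 0.248, 0.0], [0.0, 0.0, -1.0]]
ft_force: [-0.4, -0.1, 0.1]
gripper_width: 0.0529
grasp_force: 0.0
```

Call:
move_arm(
  rows=[
    [-0.97,0.3,0,0,0,0,-0.2],
    [-0.97,0.3,0,0,0,0,-0.2],
    [-0.97,0.3,0,0,0,0,-0.2],
    [-0.97,0.3,0,0,0,0,-0.2],
    [-0.97,0.3,0,0,0,0,-0.2],
    [-0.97,0.3,0,0,0,0,-0.2],
    [-0.97,0.3,0,0,0,0,-0.2],
    [-0.97,0.3,0,0,0,0,-0.2],
    [-0.97,0.3,0,0,0,0,-0.2],
    [-0.97,0.3,0,0,0,0,-0.2],
    [-0.97,0.3,0,0,0,0,-0.2],
    [-0.97,0.3,0,0,0,0,-0.2],
  ],
)

```text
t: 4.9
tool_pos: [0.4363, 0.0541, 0.5348]
ee_rot: [[-0.248, 0.969, 0.0], [0.969, 0.248, -0.0], [-0.0, 0.0, -1.0]]
ft_force: [0.0, -0.3, -0.3]
gripper_width: 0.053
grasp_force: 0.0
```

Call:
move_arm(
  rows=[
    [-0.97,0.3,0,0,0,0,-0.2],
    [-0.97,0.3,0,0,0,0,-0.2],
    [-0.97,0.3,0,0,0,0,-0.2],
    [-0.97,0.3,0,0,0,0,-0.2],
    [-0.97,0.3,0,0,0,0,-0.2],
    [-0.97,0.3,0,0,0,0,-0.2],
    [-0.97,0.3,0,0,0,0,-0.2],
    [-0.97,0.3,0,0,0,0,-0.2],
    [0,0,0,0,0,0,-0.2],
  ],
)

```text
t: 6.02
tool_pos: [0.5429, -0.1196, 0.5339]
ee_rot: [[-0.246, 0.969, -0.001], [0.969, 0.246, 0.0], [0.001, -0.001, -1.0]]
ft_force: [-0.1, -0.3, -0.2]
gripper_width: 0.0528
grasp_force: 0.0
```

Run:
```python
from h import *
np.set_printoptions(precision=4,suppress=True)
s=env.read_state(); print(s['t'],s['tool_pos'],s['joints']); t=np.array([.558,-.142,.068+.166+.003]); print('delta tool units',np.array(s['ee_rot']).T@(t-s['tool_pos'])/.025)
z=np.load('top0.npz'); 
c=camera_params('top'); f=192/np.tan(np.radians(c['vertical_fov']/2)); V=np.array(c['view'])
o=-V[:3,:3].T@V[:3,3]
def ray(u,v,h):
    r=V[:3,:3].T@np.array([(u-c['cx'])/f,(v-c['cy'])/f,1]); return o+r*(h-o[2])/r[2]
print('cam',o)
ex=np.array([.9925,-.1227]);cc=np.array([.5891,-.1677])
for n,u,v,h in [('div back mid',373,362,.028),('div front mid',373,466,.028),('tab mid',366,545,.058),('panel top L',190,495,.065),('panel top R',552,551,.065),('blade end L',250,250,.071),('handle end',494,199,.08)]:
    P=ray(275+u/6-.4,165+v/6-.4,h); q=P[:2]-cc; print(n,P,'cab',q@ex,q@[.1227,.9925])
```

```text
6.025 [ 0.5429 -0.1196  0.5339] [-24.6241  19.3925  57.1825  -0.0034 103.4971 -38.8849]
delta tool units [-1.0265  0.3765 11.8755]
cam [0.438  0.1124 1.4399]
div back mid [ 0.4865 -0.1501  0.028 ] cab -0.10397732199523556 0.004900485674692982
div front mid [ 0.4284 -0.1505  0.028 ] cab -0.16165299020787935 -0.002631829564810407
tab mid [ 0.3855 -0.1414  0.058 ] cab -0.20527638005232304 0.0011611157672758846
panel top L [ 0.4104 -0.044   0.065 ] cab -0.19256582417182552 0.10082578058023987
panel top R [ 0.3851 -0.2412  0.065 ] cab -0.19342979176238045 -0.09796009082472278
blade end L [ 0.5446 -0.0743  0.071 ] cab -0.05564512439614092 0.08721853421180675
handle end [ 0.5751 -0.2057  0.08  ] cab -0.009212944189983642 -0.03947811990693811
```

Call:
move_arm(
  rows=[
    [-0.35,0.14,1,0,0,0,-0.2],
    [-0.35,0.14,1,0,0,0,-0.2],
    [-0.3,0.14,1,0,0,0,-0.2],
    [0,0,1,0,0,0,-0.2],
    [0,0,1,0,0,0,-0.2],
    [0,0,1,0,0,0,-0.2],
    [0,0,1,0,0,0,-0.2],
    [0,0,1,0,0,0,-0.2],
    [0,0,1,0,0,0,-0.2],
    [0,0,1,0,0,0,-0.2],
    [0,0,0.5,0,0,0,-0.2],
    [0,0,0,0,0,0,-0.2],
  ],
)

```text
t: 7.52
tool_pos: [0.5585, -0.1395, 0.2721]
ee_rot: [[-0.248, 0.969, -0.001], [0.969, 0.248, 0.0], [0.001, -0.001, -1.0]]
ft_force: [0.2, -0.0, 0.4]
gripper_width: 0.0529
grasp_force: 0.0
```

Run:
```python
from h import *
np.set_printoptions(precision=4,suppress=True)
s=env.read_state(); t=np.array([.559,-.141,.068+.166+.003]); print(s['tool_pos'],'delta',np.array(s['ee_rot']).T@(t-s['tool_pos'])/.025)
p,d=save('top','t1.png'); q,_=save('side','s1.png')
a=cv2.resize(p[150:275,265:395],None,fx=3,fy=3,interpolation=cv2.INTER_CUBIC); b=cv2.resize(q[85:210,245:375],None,fx=3,fy=3,interpolation=cv2.INTER_CUBIC)
cv2.imwrite('pics/c1.png',np.hstack([a,b])[:,:,::-1])
```

```text
[ 0.5585 -0.1395  0.2721] delta [-0.063   0.0059  1.4055]
```

View pics/c1.png

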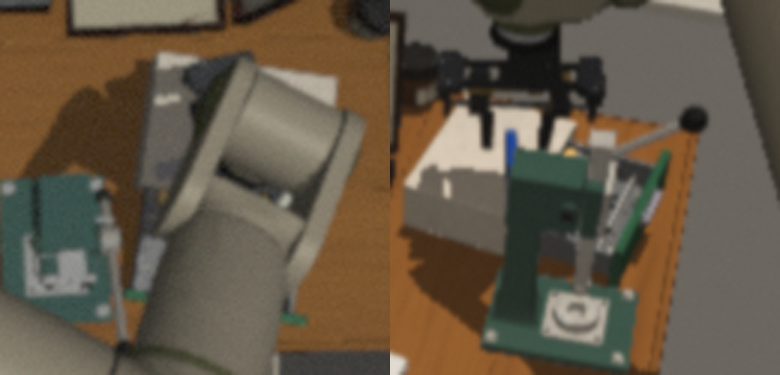

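The fingers straddle the blue handle: in the right half, the fingers are at (487,130) and (547,130) and the handle is at (511,148). I'll descend and grasp.

Call:
move_arm(
  rows=[
    [-0.06,0,0.6,0,0,0,-0.2],
    [0,0,0.45,0,0,0,-0.2],
    [0,0,0.3,0,0,0,-0.2],
    [0,0,0,0,0,0,-0.2],
    [0,0,0,0,0,0,1],
    [0,0,0,0,0,0,1],
    [0,0,0,0,0,0,1],
    [0,0,0,0,0,0,1],
    [0,0,0,0,0,0,1],
    [0,0,0,0,0,0,1],
  ],
  squeeze=20,
)

```text
t: 8.88
tool_pos: [0.559, -0.1413, 0.2387]
ee_rot: [[-0.248, 0.969, 0.0], [0.969, 0.248, -0.0], [-0.0, 0.0, -1.0]]
ft_force: [-0.8, -0.6, 0.8]
gripper_width: 0.0148
grasp_force: 20.0
```

Run:
```python
from h import *
np.set_printoptions(precision=3,suppress=True)
s=env.read_state(); print(s['t'],s['tool_pos'],s['gripper_width'],s['grasp_force'],s['ft_force'])
p,d=snapshot('side'); X=cloud('side',d); m=(X[...,0]>.3)&(X[...,0]<.45)&(X[...,1]<.03)&(X[...,1]>-.25)&(X[...,2]>.2)&(X[...,2]<.7)
Q=X[m]
for a in np.arange(.3,.45,.03):
    q=Q[(Q[:,0]>=a)&(Q[:,0]<a+.03)]
    for b in np.arange(-.1,.03,.03):
        w=q[(q[:,1]>=b)&(q[:,1]<b+.03)]
        if len(w): print('%.2f %.2f'%(a,b),len(w),w[:,2].min(),w[:,2].max())
```

```text
8.875 [ 0.559 -0.141  0.239] 0.014841019690545063 19.997335374355316 [-0.779 -0.558  0.775]
0.30 -0.10 28 0.6171560153682439 0.6303791848722499
0.30 -0.07 54 0.6238329993593089 0.6306933237883015
0.30 -0.04 80 0.6241578072296282 0.6304238035296316
0.30 -0.01 105 0.6147523115751337 0.630195219062918
0.30 0.02 43 0.6080525522512332 0.6285072825918996
0.33 -0.07 17 0.6144684879033381 0.6271664602455453
0.33 -0.04 61 0.27279747295747253 0.6298066165884143
0.33 -0.01 73 0.276036583164843 0.6308035918553342
0.33 0.02 26 0.626738752540756 0.6308301700373888
0.36 -0.04 50 0.2558502336429751 0.6187022522586031
0.36 -0.01 18 0.28253809019980414 0.6270380767120134
0.36 0.02 3 0.6219408924994085 0.6278524564861282
0.39 -0.07 29 0.3792711225535378 0.41223749633881607
0.39 -0.04 86 0.22826356384425545 0.43391591194498297
0.39 -0.01 2 0.2221144530754617 0.23929916640878698
0.42 -0.10 8 0.3392952734661426 0.34705376787354936
0.42 -0.07 64 0.34140279416326874 0.39302968756101686
0.42 -0.04 191 0.21758698381935568 0.45547284826028195
0.42 -0.01 24 0.20457873539677413 0.27820642457352945
0.42 0.02 20 0.22761668924836306 0.2804184306400818
```

Call:
move_arm(
  rows=[
    [0,0,-0.3,0,0,0,1],
    [0,0,-0.7,0,0,0,1],
    [0,0,-0.6,0,0,0,1],
    [0,0,-0.4,0,0,0.66,1],
    [0,0,0,0,0,0.66,1],
    [0,0,0,0,0,0.67,1],
    [0,0,0,0,0,0.67,1],
    [-0.2,-0.8,0,0,0,0,1],
    [-0.2,-0.9,0,0,0,0,1],
    [-0.2,-0.9,0,0,0,0,1],
    [-0.2,-0.9,0,0,0,0,1],
    [-0.1,-0.58,0,0,0,0,1],
  ],
)

```text
t: 10.42
tool_pos: [0.4542, -0.1514, 0.289]
ee_rot: [[0.121, 0.993, 0.0], [0.993, -0.121, -0.0], [-0.0, 0.0, -1.0]]
ft_force: [0.2, -0.5, -1.7]
gripper_width: 0.0145
grasp_force: 20.0
```

Call:
move_arm(
  rows=[
    [0,0,0.8,0,0,0,1],
    [0,0,0.8,0,0,0,1],
    [0,0,0.6,0,0,0,1],
    [0,0,0,0,0,0,1],
  ],
)

```text
t: 10.92
tool_pos: [0.455, -0.1513, 0.2331]
ee_rot: [[0.121, 0.993, -0.001], [0.993, -0.121, 0.001], [0.001, -0.001, -1.0]]
ft_force: [-0.5, 0.0, 0.2]
gripper_width: 0.0149
grasp_force: 20.0
```

Run:
```python
from h import *
np.set_printoptions(precision=4,suppress=True)
s=env.read_state(); t=np.array([.4551,-.1511,.1872]); R=np.array(s['ee_rot']); print(s['t'],s['tool_pos'],'yaw',np.degrees(np.arctan2(R[1,1],R[0,1])),'delta',R.T@(t-s['tool_pos'])/.025,s['gripper_width'],s['joints'])
p,d=save('top','t2.png'); q,_=save('side','s2.png')
a=cv2.resize(p[150:275,265:395],None,fx=3,fy=3,interpolation=cv2.INTER_CUBIC); b=cv2.resize(q[85:210,245:375],None,fx=3,fy=3,interpolation=cv2.INTER_CUBIC)
cv2.imwrite('pics/c2.png',np.hstack([a,b])[:,:,::-1])
```

```text
10.925 [ 0.455  -0.1513  0.2331] yaw -6.932038029004098 delta [0.0086 0.0062 1.834 ] 0.01491233360856046 [-32.5835  27.0383  99.4386   0.0035  53.6139 -25.6536]
```

View pics/c2.png

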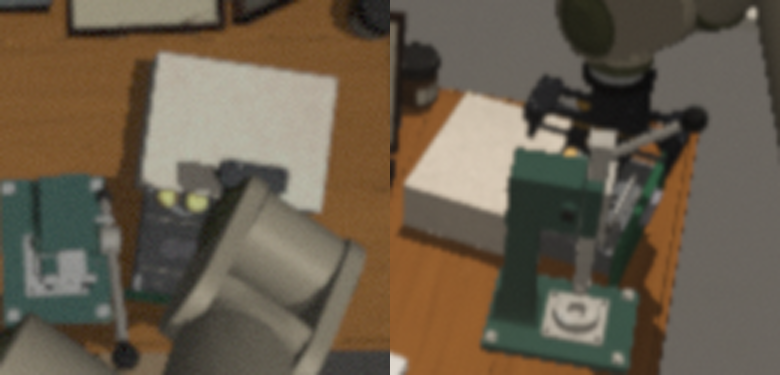

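The spatula is hidden behind the wrist, but the arm clears the press. I'll go down with force checks.

Call:
move_arm(
  rows=[
    [0,0,0.5,0,0,0,1],
    [0,0,0.4,0,0,0,1],
    [0,0,0.3,0,0,0,1],
    [0,0,0.2,0,0,0,1],
    [0,0,0.15,0,0,0,1],
    [0,0,0.1,0,0,0,1],
    [0,0,0.05,0,0,0,1],
    [0,0,0,0,0,0,1],
  ],
)

```text
t: 12.02
tool_pos: [0.455, -0.1513, 0.1911]
ee_rot: [[0.121, 0.993, 0.0], [0.993, -0.121, -0.0], [-0.0, 0.0, -1.0]]
ft_force: [0.0, -0.2, 0.1]
gripper_width: 0.015
grasp_force: 20.0
```

Call:
move_arm(
  rows=[
    [0,0,0.04,0,0,0,1],
    [0,0,0.03,0,0,0,1],
    [0,0,0,0,0,0,1],
  ],
)

```text
t: 12.4
tool_pos: [0.455, -0.1513, 0.1892]
ee_rot: [[0.121, 0.993, -0.0], [0.993, -0.121, 0.0], [0.0, -0.0, -1.0]]
ft_force: [0.1, -0.6, -0.5]
gripper_width: 0.0144
grasp_force: 20.0
```

Call:
move_arm(
  rows=[
    [0,0,0.04,0,0,0,1],
    [0,0,0.03,0,0,0,1],
    [0,0,0,0,0,0,1],
  ],
)

```text
t: 12.78
tool_pos: [0.455, -0.1513, 0.1874]
ee_rot: [[0.121, 0.993, -0.0], [0.993, -0.121, 0.0], [0.0, -0.0, -1.0]]
ft_force: [0.3, 0.1, -1.0]
gripper_width: 0.0148
grasp_force: 20.0
```

Call:
move_arm(
  rows=[
    [0,0,0.03,0,0,0,1],
    [0,0,0,0,0,0,1],
  ],
)

```text
t: 13.02
tool_pos: [0.455, -0.1513, 0.1867]
ee_rot: [[0.121, 0.993, -0.0], [0.993, -0.121, 0.0], [0.0, -0.0, -1.0]]
ft_force: [0.7, -0.8, -0.3]
gripper_width: 0.0147
grasp_force: 20.0
```

Call:
move_arm(
  rows=[
    [0,0,0.03,0,0,0,1],
    [0,0,0,0,0,0,1],
  ],
)

```text
t: 13.28
tool_pos: [0.4551, -0.1513, 0.1866]
ee_rot: [[0.121, 0.993, 0.001], [0.993, -0.121, -0.0], [-0.0, 0.001, -1.0]]
ft_force: [-0.0, 1.3, 5.9]
gripper_width: 0.015
grasp_force: 20.0
```

Call:
move_arm(
  rows=[
    [0,0,0.03,0,0,0,1],
    [0,0,0,0,0,0,1],
  ],
)

```text
t: 13.52
tool_pos: [0.4554, -0.1513, 0.1865]
ee_rot: [[0.121, 0.993, 0.003], [0.993, -0.121, -0.001], [-0.001, 0.003, -1.0]]
ft_force: [-0.1, 3.8, 14.8]
gripper_width: 0.0144
grasp_force: 20.0
```

Touchdown came at the expected height. I'll unload and open slightly.

Call:
move_arm(
  rows=[
    [0,0,-0.045,0,0,0,1],
    [0,0,0,0,0,0,1],
    [0,0,0,0,0,0,0.6],
    [0,0,0,0,0,0,0.55],
    [0,0,0,0,0,0,0.55],
  ],
)

```text
t: 14.15
tool_pos: [0.4551, -0.1514, 0.1863]
ee_rot: [[0.121, 0.993, 0.0], [0.993, -0.121, 0.0], [0.0, 0.0, -1.0]]
ft_force: [1.4, -0.2, -0.5]
gripper_width: 0.0198
grasp_force: 0.6
```

Call:
move_arm(
  rows=[
    [0,0,0,0,0,0,0.48],
    [0,0,0,0,0,0,0.48],
    [0,0,-0.1,0,0,0,0.48],
    [0,0,-0.1,0,0,0,0.48],
    [0,0,-0.2,0,0,0,0.48],
  ],
)

```text
t: 14.78
tool_pos: [0.4549, -0.1513, 0.1966]
ee_rot: [[0.121, 0.993, -0.0], [0.993, -0.121, 0.0], [0.0, -0.0, -1.0]]
ft_force: [-0.8, 0.6, -0.1]
gripper_width: 0.0232
grasp_force: 0.0
```

Call:
move_arm(
  rows=[
    [0,0,-0.3,0,0,0,0.4],
    [0,0,-0.7,0,0,0,0.4],
    [0,0,-1,0,0,0,0.4],
    [0,0,-1,0,0,0,0.4],
    [0,-1,-0.5,0,0,0,0.4],
    [0,-1,0,0,0,0,1],
    [0,-1,0,0,0,0,1],
    [0,-1,0,0,0,0,1],
    [0,0,0,0,0,0,1],
  ],
  squeeze=50,
)

```text
t: 15.9
tool_pos: [0.3549, -0.139, 0.2844]
ee_rot: [[0.122, 0.993, 0.0], [0.993, -0.122, -0.0], [-0.0, 0.0, -1.0]]
ft_force: [-0.0, -0.8, 0.8]
gripper_width: 0.0006
grasp_force: 0.0
```

Run:
```python
from h import *
np.set_printoptions(precision=4,suppress=True)
s=env.read_state(); print(s['t'],s['tool_pos'],s['gripper_width'],s['joints'])
p,d=save('top','t3.png'); q,ds=save('side','s3.png')
X=cloud('side',ds); print([ (n,l,[(np.round(r['at'],3),round(r['p'],2)) for r in find_in(n,l)[:2]]) for n in('top','side') for l in('spatula','drawer_pull')])
a=cv2.resize(p[150:275,265:395],None,fx=3,fy=3,interpolation=cv2.INTER_CUBIC); b=cv2.resize(q[85:210,245:375],None,fx=3,fy=3,interpolation=cv2.INTER_CUBIC)
cv2.imwrite('pics/c3.png',np.hstack([a,b])[:,:,::-1])
```

```text
15.9 [ 0.3549 -0.139   0.2844] 0.0005906234290344629 [-39.3447  14.0773 110.1887   0.0008  55.732  -32.3513]
[('top', 'spatula', [(array([ 0.455, -0.13 ,  0.02 ]), 0.69)]), ('top', 'drawer_pull', [(array([ 0.467, -0.135,  0.01 ]), 0.71), (array([ 0.736, -0.328,  0.068]), 0.17)]), ('side', 'spatula', []), ('side', 'drawer_pull', [])]
```

View pics/c3.png

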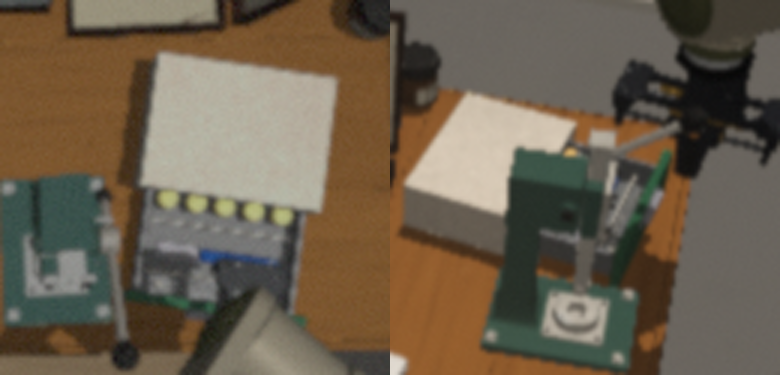

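The spatula lies lengthwise in the middle compartment: blue handle at (235,257), blade at (180,250). Now I'll move down in front of the pull.

Call:
move_arm(
  rows=[
    [0,-0.25,0.6,0,0,0,1],
    [0,0,0.8,0,0,0,1],
    [0,0,0.8,0,0,0,1],
    [0,0,0.6,0,0,0,1],
    [0,0,0.33,0,0,0,1],
    [0,0,0,0,0,0,1],
  ],
)

```text
t: 16.95
tool_pos: [0.3497, -0.1386, 0.2054]
ee_rot: [[0.121, 0.993, -0.001], [0.993, -0.121, 0.001], [0.0, -0.001, -1.0]]
ft_force: [1.1, 0.2, 1.2]
gripper_width: 0.0006
grasp_force: 0.0
```

Call:
move_arm(
  rows=[
    [0,0.2,0,0,0,0,1],
    [0,0.2,0,0,0,0,1],
    [0,0.2,0,0,0,0,1],
    [0,0.15,0,0,0,0,1],
    [0,0.15,0,0,0,0,1],
    [0,0.15,0,0,0,0,1],
    [0,0.15,0,0,0,0,1],
  ],
)

```text
t: 17.82
tool_pos: [0.3794, -0.1421, 0.2056]
ee_rot: [[0.121, 0.993, -0.0], [0.993, -0.121, 0.0], [0.0, -0.0, -1.0]]
ft_force: [-1.2, 0.1, 2.1]
gripper_width: 0.0008
grasp_force: 0.8
```

Call:
move_arm(
  rows=[
    [0,0.2,0,0,0,0,1],
    [0,0.2,0,0,0,0,1],
    [0,0.2,0,0,0,0,1],
    [0,0.2,0,0,0,0,1],
    [0,0.2,0,0,0,0,1],
    [0,0.2,0,0,0,0,1],
    [0,0.2,0,0,0,0,1],
    [0,0.2,0,0,0,0,1],
    [0,0.2,0,0,0,0,1],
    [0,0.2,0,0,0,0,1],
  ],
)

```text
t: 19.08
tool_pos: [0.4292, -0.1482, 0.2056]
ee_rot: [[0.121, 0.993, 0.0], [0.993, -0.121, 0.0], [0.0, 0.0, -1.0]]
ft_force: [-1.2, -0.3, 0.9]
gripper_width: 0.0005
grasp_force: 0.8
```

Run:
```python
from h import *
p,d=save('top','t4.png'); q,ds=save('side','s4.png')
a=cv2.resize(p[150:275,265:395],None,fx=3,fy=3,interpolation=cv2.INTER_CUBIC); b=cv2.resize(q[85:210,245:375],None,fx=3,fy=3,interpolation=cv2.INTER_CUBIC)
cv2.imwrite('pics/c4.png',np.hstack([a,b])[:,:,::-1])
```

```text
(no output)
```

View pics/c4.png

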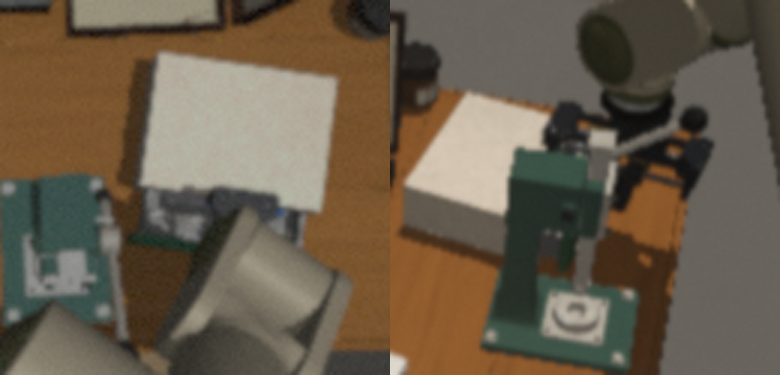

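The drawer follows the fingers, with its front now at about crop row 238 (left). I'll continue pushing.

Call:
move_arm(
  rows=[
    [0,0.2,0,0,0,0,1],
    [0,0.2,0,0,0,0,1],
    [0,0.2,0,0,0,0,1],
    [0,0.2,0,0,0,0,1],
    [0,0.2,0,0,0,0,1],
    [0,0.2,0,0,0,0,1],
    [0,0.15,0,0,0,0,1],
    [0,0.1,0,0,0,0,1],
  ],
)

```text
t: 20.18
tool_pos: [0.4651, -0.1526, 0.2056]
ee_rot: [[0.121, 0.993, 0.0], [0.993, -0.121, -0.0], [-0.0, 0.0, -1.0]]
ft_force: [-1.8, 0.4, 0.3]
gripper_width: 0.0003
grasp_force: 0.7
```

Call:
move_arm(
  rows=[
    [0,0.1,0,0,0,0,1],
    [0,0.1,0,0,0,0,1],
    [0,0.1,0,0,0,0,1],
    [0,0.1,0,0,0,0,1],
  ],
)

```text
t: 20.68
tool_pos: [0.4734, -0.1535, 0.2055]
ee_rot: [[0.12, 0.993, -0.007], [0.993, -0.12, 0.001], [0.001, -0.007, -1.0]]
ft_force: [-15.6, -1.8, 9.8]
gripper_width: 0.0006
grasp_force: 8.0
```

Now it's at the catch; I'll push on slowly.

Call:
move_arm(
  rows=[
    [0,0.06,0,0,0,0,1],
    [0,0.06,0,0,0,0,1],
    [0,0.06,0,0,0,0,1],
    [0,0,0,0,0,0,1],
  ],
)

```text
t: 21.18
tool_pos: [0.4794, -0.1543, 0.2056]
ee_rot: [[0.121, 0.993, 0.0], [0.993, -0.121, 0.0], [0.0, 0.0, -1.0]]
ft_force: [-2.2, 0.5, -0.7]
gripper_width: 0.0004
grasp_force: 1.0
```

Call:
move_arm(
  rows=[
    [0,0.05,0,0,0,0,1],
    [0,0.05,0,0,0,0,1],
    [0,0,0,0,0,0,1],
  ],
)

```text
t: 21.55
tool_pos: [0.4809, -0.1545, 0.2055]
ee_rot: [[0.12, 0.993, -0.004], [0.993, -0.12, 0.001], [0.0, -0.004, -1.0]]
ft_force: [-11.2, -0.8, 4.8]
gripper_width: 0.0005
grasp_force: 5.5
```

Call:
move_arm(
  rows=[
    [0,0.05,0,0,0,0,1],
    [0,0.05,0,0,0,0,1],
    [0,0,0,0,0,0,1],
  ],
)

```text
t: 21.92
tool_pos: [0.4819, -0.1546, 0.2055]
ee_rot: [[0.12, 0.993, -0.009], [0.993, -0.12, 0.002], [0.001, -0.01, -1.0]]
ft_force: [-23.5, -2.9, 12.9]
gripper_width: 0.0003
grasp_force: 12.1
```

It holds firm at 23 N, above the catch force, so it's home. I'll back off and check.

Call:
move_arm(
  rows=[
    [0,-0.2,0,0,0,0,1],
    [0,-0.6,0,0,0,0,1],
    [0,-1,0,0,0,0,1],
    [0,-1,-0.3,0,0,0,1],
    [0,-1,-0.6,0,0,0,1],
    [0,-1,-0.6,0,0,0,1],
    [0,-0.6,-0.6,0,0,0,1],
    [0,0,0,0,0,0,1],
  ],
)

```text
t: 22.92
tool_pos: [0.3502, -0.1388, 0.259]
ee_rot: [[0.122, 0.993, 0.003], [0.993, -0.121, -0.002], [-0.002, 0.003, -1.0]]
ft_force: [-0.2, -1.1, 0.1]
gripper_width: 0.0
grasp_force: 0.0
```

Run:
```python
from h import *
np.set_printoptions(precision=4,suppress=True)
s=env.read_state(); print(s['t'],s['tool_pos'],s['ft_force'])
p,d=save('top','t5.png'); q,ds=save('side','s5.png'); X=cloud('top',d)
v,u=np.mgrid[:384,:512]; pi=p.astype(int)
m=(u>303)&(u<375)&(v>205)&(v<250)&(pi[...,1]-pi[...,0]>15)&(abs(X[...,2]-.062)<.012)
Q=X[m][:,:2]-[.5891,-.1677]; print(m.sum(),np.percentile(Q@[.9925,-.1227],[5,50,95]))
a=cv2.resize(p[150:275,265:395],None,fx=3,fy=3,interpolation=cv2.INTER_CUBIC); b=cv2.resize(q[85:210,245:375],None,fx=3,fy=3,interpolation=cv2.INTER_CUBIC)
cv2.imwrite('pics/c5.png',np.hstack([a,b])[:,:,::-1])
```

```text
22.925 [ 0.3502 -0.1388  0.259 ] [-0.1713 -1.067   0.1276]
187 [-0.0859 -0.081  -0.0765]
```

View pics/c5.png

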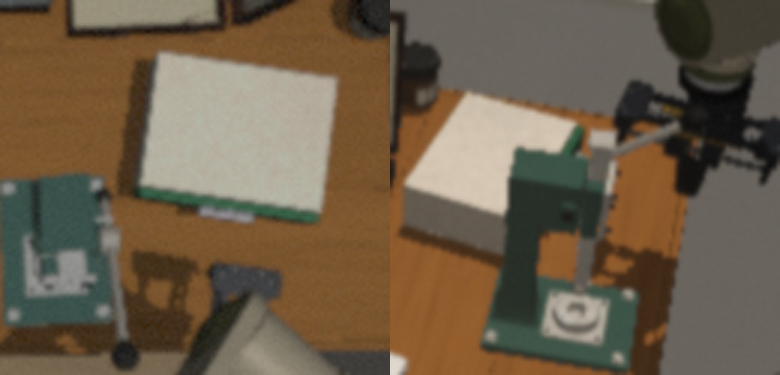

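The drawer front sits flush against the unit, with its green edge at crop rows 187-220. The panel is at cab x ≈ -0.081 and the robot is clear, so I'll hand in.

```bash
python3 -c "
from h import *
print(env.job_done())"
```

```text
the job is handed in; nothing more can be done
None
```

The spatula lies flat and lengthwise in the middle compartment, the drawer was pushed past its catch and stayed shut when I backed off, and the job was handed in at about 23 s; nothing came back on how it was judged.

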